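Light hardness check of earth-plaster samples, palest first

ROBOT

A 6-joint arm with a two-finger parallel gripper is mounted at the origin on the work surface. World frame = base frame: x ahead of the robot, y to its left, z up, the work surface at z = 0. Lengths are in m, angles in rad, forces in N, time in s.
With the tool pointing down it reaches from about 0.3 to 0.75 m from the base axis. Payload 8.5 kg.
Tool frame: the origin (TCP) lies at the very end of the fingers, on their centre line; the grasp point (between the pads) lies 19 mm behind it (r.grasp_offset is the distance from the TCP to the grasp point, in m); z points along the fingers, y is the line along which they close (so a half turn about z gives the same grasp; the last joint's range is limited). The gripper opens to 88 mm and grips with 3 to 60 N. Pads are 18 mm wide; open, the fingers measure 123 mm over their backs; the gripper's body (75 mm by 187 mm) begins 45 mm behind the grasp point.
Start: joints at [0.998, 0.381, 1.297, -0, 1.464, -0.215], TCP at [0.193, 0.515, 0.239] pointing down, gripper open.
Joint ranges: [-3.11, 3.11], [-0.89, 2.33], [0.22, 2.48], [-1.42, 4.56], [0.17, 2.85], [-2.88, 2.88]. Speed limits (rad/s): [2.39, 2.39, 3.14, 3.14, 3.14, 3.14].

INTERFACE

Orientations are given as [roll, pitch, yaw] about the fixed x, y, z axes, in that order (R = Rz(yaw) Ry(pitch) Rx(roll)).
In Python, from plant import r, vision gives the robot as it stands. Calls block until the motion is done:
- r.movep(position, orientation): joint-space move of the TCP to a pose.
- r.servo_line(position, frame=None, rate=0.15): straight line of the TCP; frame=None keeps the orientation; rate is the mean speed in m/s.
- r.set_joints(angles): joint-space move.
- r.command_gripper(opening, strength=None): opening from 0.0 (shut) to 1.0 (fully open); strength is the grip in N (None keeps the last); returns when the fingers have stopped.
- r.wait(seconds).
- r.inverse_kinematics(position, orientation): joint angles nearest the present ones, or None.
- vision.grab_frame(name): name is "scene" or "top"; returns (picture, depth): 384x512x3 uint8, red, green, blue; 384x512 float32, m along the optical axis (not along the pixel's ray), 0 where there is no reading.
- vision.get_calibration(name): a dict with "fx", "fy", "cx", "cy" (pixels), "pose" (4x4, takes a point from camera to world coordinates). Camera axes: x right, y down, z forward; pixel columns grow to the right and rows downward; lengths in m; the calibration is good to about 2 mm. A picture is of the moment at which its call begins. get_calibration takes no time and is no camera call.
A pose or a line that the arm cannot do raises r.IKError and nothing moves.
- r.finish_job(): hands the job in; it is judged then, once.
Readings, each from a call of its own:
- r.current_t(): time.
- r.current_joint_pos(): joint angles.
- r.current_qvel(): joint speeds.
- r.current_tau(): joint torques, N m.
- r.current_eef_pos(): TCP position.
- r.current_ee_rot(): TCP orientation.
- r.current_contact_force(): force on the tool from outside, world axes, zero at the start.
- r.current_ft_torque(): the same for the moment, N m.
- r.current_finger_gap(): opening from 0.0 (shut) to 1.0 (fully open).
- r.current_gripper_force(): force on a finger pad.
Only numpy, scipy, OpenCV 4.12 (cv2) and the standard library are available. Lean on these libraries where they do the work, as an engineer would, in place of code of your own. Each camera call takes 0.05 s, during which the arm holds its last target. There are 200 camera calls.

TASK

Take a light hardness reading on the three framed plaster samples by gently pressing the red gauge head on each with a fingertip: first the pale cream one, then the orange-brown one, then the dark brown one, so that no dark dust reaches the paler heads. Press each head from above only to about half-way down its 14 mm travel, never to the stop, and do not pinch or grip it. Leave the clay discs, balls and everything else where they are.

Things in the scene. Friction and masses are not known exactly. Their poses are not given: they have to be found in the camera images.
- pale_panel: Framed earth-plaster sample, 150 x 150 x 30 mm, pale cream top in a thin wooden frame, lying flat and fixed to the table; origin at the centre of its underside. A hardness gauge stands fixed on its middle: black foot 48 mm across, aluminium barrel 30 mm across whose top is 76 mm above the table, and above it a steel stem with a flat round red head.
- pale_head (a point): Centre of the flat top face of the red head (40 mm across, 10 mm thick, face up) of the gauge on the pale cream sample; it moves down with the head. 104 mm above the table when the head is fully up.
- pale_plunger (a joint): How far the red head of the gauge on the pale cream sample has been pushed straight down, in m: 0 fully up, 0.014 at the bottom stop. It slides with a steady drag of about 4 N and stays where it is left (no spring). It starts between 0 and 0.001.
- pale_puck: Loose pale cream clay disc, 34 mm across, 14 mm thick, 30 g, lying on a corner of the pale cream sample beside the gauge; origin at the centre of its underside. To be left alone.
- ochre_panel: Framed earth-plaster sample, 150 x 150 x 30 mm, orange-brown top in a thin wooden frame, lying flat and fixed to the table; origin at the centre of its underside. A hardness gauge stands fixed on its middle: black foot 48 mm across, aluminium barrel 30 mm across whose top is 76 mm above the table, and above it a steel stem with a flat round red head.
- ochre_head (a point): Centre of the flat top face of the red head (40 mm across, 10 mm thick, face up) of the gauge on the orange-brown sample; it moves down with the head. 104 mm above the table when the head is fully up.
- ochre_plunger (a joint): How far the red head of the gauge on the orange-brown sample has been pushed straight down, in m: 0 fully up, 0.014 at the bottom stop. It slides with a steady drag of about 4 N and stays where it is left (no spring). It starts between 0 and 0.001.
- ochre_puck: Loose orange-brown clay disc, 34 mm across, 14 mm thick, 30 g, lying on a corner of the orange-brown sample beside the gauge; origin at the centre of its underside. To be left alone.
- dark_panel: Framed earth-plaster sample, 150 x 150 x 30 mm, very dark brown top in a thin wooden frame, lying flat and fixed to the table; origin at the centre of its underside. A hardness gauge stands fixed on its middle: black foot 48 mm across, aluminium barrel 30 mm across whose top is 76 mm above the table, and above it a steel stem with a flat round red head.
- dark_head (a point): Centre of the flat top face of the red head (40 mm across, 10 mm thick, face up) of the gauge on the very dark brown sample; it moves down with the head. 104 mm above the table when the head is fully up.
- dark_plunger (a joint): How far the red head of the gauge on the very dark brown sample has been pushed straight down, in m: 0 fully up, 0.014 at the bottom stop. It slides with a steady drag of about 4 N and stays where it is left (no spring). It starts between 0 and 0.001.
- dark_puck: Loose very dark brown clay disc, 34 mm across, 14 mm thick, 30 g, lying on a corner of the very dark brown sample beside the gauge; origin at the centre of its underside. To be left alone.
- dark_ball_center (a point): Centre of a loose dark brown clay ball, 84 mm across, resting on a cork ring on the table beyond the samples. To be left alone.
- sand_ball_center (a point): Centre of a loose sand-coloured clay ball, 72 mm across, resting on a cork ring on the table beyond the samples. To be left alone.
- spray_can: Loose upright spray can, 60 mm across, 170 mm tall, blue label, beyond the samples; origin at the centre of its underside. To be left alone.
- tub: Loose white plastic tub, open at the top, 90 mm across, 80 mm tall, on the left; origin at the centre of its underside. To be left alone.
- spatula: Loose spatula with an orange handle, lying flat at the near right; origin at its underside, in the middle of its 280 mm length, blade end along +x. To be left alone.

How it is judged:
On the way, in this order (a step that is already met when the one before it is completed fails the run):
1. the gauge on the pale cream sample has been pressed lightly (value of joint pale_plunger between 0.003 and 0.0115 m), for 0.1 s.
2. the gauge on the orange-brown sample has been pressed lightly (value of joint ochre_plunger between 0.003 and 0.0115 m), for 0.1 s.
3. the gauge on the dark brown sample has been pressed lightly (value of joint dark_plunger between 0.003 and 0.0115 m), for 0.1 s.
At the end, for the whole second after the job is handed in: All three red heads stand pushed down by 3 to 11.5 mm (half-way is 7 mm), and every loose thing is at rest within 15 mm of where it started (all of step 1 and all of step 2 and all of step 3 and distance of each of pale_puck, ochre_puck, dark_puck, dark_ball_center, sand_ball_center, spray_can, tub, spatula from where it was at the start of the episode below 0.015 m and linear speed of each of spray_can, tub below 0.02 m/s); the robot touches nothing.
It fails at once if a gauge is pressed out of order (orange-brown before pale, or dark before orange-brown) ((value of joint ochre_plunger above 0.003 m and value of joint pale_plunger below 0.003 m) or (value of joint dark_plunger above 0.003 m and value of joint ochre_plunger below 0.003 m)).
It fails at once if a gauge is pushed down (nearly) to its stop: more than 11.5 mm of 14 mm (value of joint any of pale_plunger, ochre_plunger, dark_plunger above 0.0115 m).
It fails at once if the fingers press on a sample or its gauge with more than 25 N (contact force between the fingers and pale_panel above 25 N or contact force between the fingers and ochre_panel above 25 N or contact force between the fingers and dark_panel above 25 N).
It fails at once if a gauge head is taken between the fingers instead of being pressed on its top ((horizontal distance between the grasp point and pale_head below 0.03 m and z of the grasp point in the frame of pale_head below 0.002 m) or (horizontal distance between the grasp point and ochre_head below 0.03 m and z of the grasp point in the frame of ochre_head below 0.002 m) or (horizontal distance between the grasp point and dark_head below 0.03 m and z of the grasp point in the frame of dark_head below 0.002 m)).
It fails at once if a loose thing is lifted, carried or knocked more than 15 mm from its place (distance of any of pale_puck, ochre_puck, dark_puck, dark_ball_center, sand_ball_center, spray_can, tub, spatula from where it was at the start of the episode above 0.015 m).
It also fails if it takes over 42 s, if anything falls off the work surface, if the arm or the gripper's body presses on something with over 40 N, if the wrist force passes 120 N, or if a joint passes its speed limit or range.

## Working session

There is one attempt and no reset: what is moved stays moved. The work goes in short steps, each a Python script; the robot and the scene stay as the last script left them, time stands still between calls to the robot, and variables do not carry over. Pictures are saved under pics/ and viewed, at most 10 in all, crops included, and the job is handed in when it is done.

```bash
mkdir -p pics; python3 - <<'E'
from plant import r, vision
import numpy as np, cv2
for n in ("scene","top"):
    im,d=vision.grab_frame(n); c=vision.get_calibration(n)
    np.savez(f"{n}.npz",im=im,d=d,K=[c["fx"],c["fy"],c["cx"],c["cy"]],T=c["pose"])
    cv2.imwrite(f"pics/{n}1.png",im[:,:,::-1])
    T=np.array(c["pose"]);print(n,c["fx"],T.round(3).tolist())
    h=cv2.cvtColor(im,cv2.COLOR_RGB2HSV)
    m=(((h[...,0]<6)|(h[...,0]>174))&(h[...,1]>160)&(h[...,2]>90)).astype(np.uint8)
    k,l,s,ce=cv2.connectedComponentsWithStats(m)
    for i in range(1,k):
        if s[i,4]<40: continue
        u,v=ce[i]; z=float(np.median(d[l==i]))
        ray=T[:3,:3]@[(u-c["cx"])/c["fx"],(v-c["cy"])/c["fy"],1]
        p=T[:3,3]+ray*(0.104-T[2,3])/ray[2]
        print(ce[i].round(1),s[i],"plane",p.round(4),"depth",(T[:3,3]+ray*z).round(4))
print(r.current_ee_rot(),r.current_t(),r.grasp_offset)
E
```

```text
scene 362.63496675812536 [[-0.391, 0.657, -0.644, 1.236], [0.92, 0.281, -0.273, 0.414], [0.002, -0.7, -0.714, 0.911], [0.0, 0.0, 0.0, 1.0]]
[132.8 166.7] [128 163  11   8  67] plane [ 0.5676 -0.321   0.104 ] depth [ 0.5684 -0.3201  0.105 ]
[239.1 181.6] [234 178  12   8  80] plane [0.4931 0.0348 0.104 ] depth [0.4929 0.0347 0.1038]
[ 55.3 242.3] [   0  206  108   65 1316] plane [ 0.9063 -0.3259  0.104 ] depth [ 0.8694 -0.4086  0.0138]
[311.2 216.2] [305 212  13  10 105] plane [0.5417 0.2898 0.104 ] depth [0.5422 0.2898 0.1045]
top 381.4263312954643 [[-0.108, -0.974, 0.199, 0.243], [-0.994, 0.106, -0.019, 0.098], [-0.002, -0.2, -0.98, 1.386], [0.0, 0.0, 0.0, 1.0]]
[372.6  86.4] [ 335   59   82   52 1235] plane [ 0.8353 -0.369   0.104 ] depth [ 0.8793 -0.4038  0.0086]
[197.9 186.2] [193 181  11  11  99] plane [0.5353 0.2888 0.104 ] depth [0.5355 0.2889 0.103 ]
[273.1 192.1] [268 187  11  11  99] plane [0.4868 0.0342 0.104 ] depth [0.4869 0.0341 0.1031]
[-3.14039244e+00 -2.44990046e-04  2.78382336e+00] 0.1 0.0187
```

View pics/scene1.png

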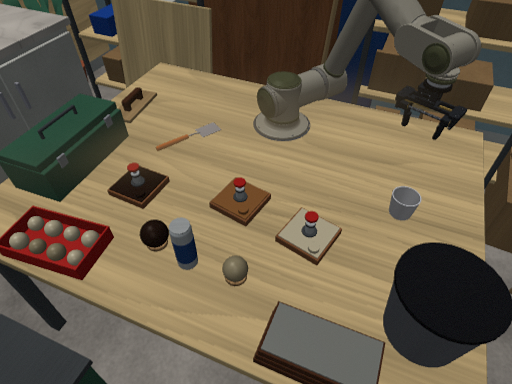

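View pics/top1.png

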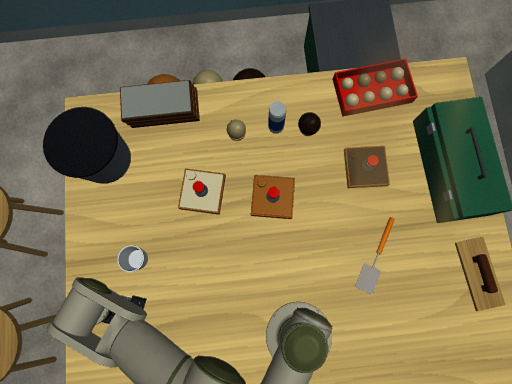

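The scene view shows the pale head at (311,216), ochre at (239,182) and dark at (133,167). In the top view they are at (198,186), (273,192) and (373,160), where the dark one is washed out. The spray can and balls lie well beyond the heads. Next I'll measure the dark head in the top view and press the pale one.

```bash
cat > h.py <<'E'
from plant import r, vision
import numpy as np
def press(x,y):
    """Approach above, find contact by force, then push about 7 mm further."""
    yaw=np.arctan2(y,x)+np.pi
    rot=[np.pi,0,yaw]
    r.servo_line([x,y,0.17],rot,rate=0.25)
    r.servo_line([x,y,0.112],rate=0.08)
    f0=r.current_contact_force()[2]; zc=None
    for z in np.arange(0.110,0.0945,-0.0015):
        r.servo_line([x,y,z],rate=0.02)
        f=r.current_contact_force()[2]-f0; p=r.current_eef_pos()
        print(round(float(z),4),np.round(p,4),round(float(f),2),round(r.current_t(),2))
        if zc is None and f>1.5: zc=p[2]
        if abs(f)>15 or (zc is not None and zc-p[2]>0.0045) or p[2]<0.0972: break
    r.servo_line([x,y,0.17],rate=0.15)
E
python3 - <<'E'
import cv2
from h import *
a=np.load("top.npz");im=a["im"];fx,fy,cx,cy=a["K"];T=a["T"]
s=im[140:180,350:395].astype(int)
m=((s[...,0]-s[...,1])>70).astype(np.uint8)
k,l,st,ce=cv2.connectedComponentsWithStats(m);i=1+np.argmax(st[1:,4])
u,v=ce[i]+[350,140];ray=T[:3,:3]@[(u-cx)/fx,(v-cy)/fy,1]
print("dark",st[i],u,v,T[:3,3]+ray*(.104-T[2,3])/ray[2])
r.command_gripper(0.0,10)
r.movep([0.45,0.33,0.22],[np.pi,0,np.arctan2(.29,.537)+np.pi])
print(r.current_t(),r.current_joint_pos())
press(0.537,0.289)
im,d=vision.grab_frame("scene");cv2.imwrite("pics/s2.png",cv2.resize(im[140:270,230:400,::-1],None,fx=4,fy=4))
E
```

```text
dark [18 15 11 11 92] 372.72826086956525 159.82608695652175 [ 0.56279727 -0.32363694  0.104     ]
2.6917 [ 4.21673865e-01  4.08456868e-01  1.30810944e+00  2.17875020e-04
  1.42499445e+00 -1.64426339e+00]
0.11 [0.537  0.289  0.1102] 0.06 4.4
0.1085 [0.537  0.289  0.1084] 0.71 4.65
0.107 [0.537  0.289  0.1069] 0.15 4.9
0.1055 [0.537  0.289  0.1054] -0.19 5.15
0.104 [0.537 0.289 0.104] -0.33 5.4
0.1025 [0.537  0.289  0.1026] 1.69 5.65
0.101 [0.537 0.289 0.101] 2.77 5.9
0.0995 [0.537  0.289  0.0993] 1.96 6.15
0.098 [0.537  0.289  0.0978] 0.75 6.4
```

```bash
cat > chk.py <<'E'
from h import *
import cv2
def chk(tag):
    """height of each head from depth, both views, vs first frame."""
    for n in ("scene","top"):
        a=np.load(n+".npz");fx,fy,cx,cy=a["K"];T=a["T"]
        im,d=vision.grab_frame(n)
        for nm,p in dict(pale=(.537,.289),ochre=(.489,.0343),dark=(.564,-.3225)).items():
            out=[]
            for D in (a["d"],d):
                v,u=np.mgrid[0:384,0:512]
                P=np.stack([(u-cx)/fx*D,(v-cy)/fy*D,D],-1)@T[:3,:3].T+T[:3,3]
                m=(np.hypot(P[...,0]-p[0],P[...,1]-p[1])<.014)&(P[...,2]>.085)&(P[...,2]<.115)
                out+=[round(float(np.median(P[m][:,2])),4),int(m.sum())]
            print(n,nm,out)
        cv2.imwrite(f"pics/{n}_{tag}.png",im[...,::-1])
E
python3 -c "
from chk import *
chk('a');print(r.current_contact_force(),r.current_t(),r.current_finger_gap())"
```

```text
scene pale [0.1045, 53, 0.0976, 56]
scene ochre [0.104, 41, 0.1041, 42]
scene dark [0.1051, 41, 0.1053, 39]
top pale [0.103, 50, nan, 0]
top ochre [0.1027, 54, 0.1026, 53]
top dark [0.1028, 49, 0.1034, 51]
[0.41563088 0.3970445  0.26562128] 7.1833 0.005918894552437457
  return _methods._mean(a, axis=axis, dtype=dtype,
  ret = ret.dtype.type(ret / rcount)
```

View pics/s2.png

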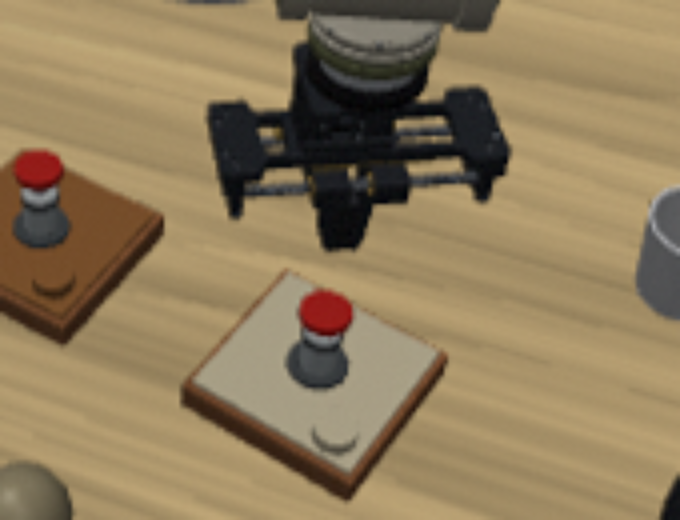

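The crop shows the pale head (about (325,312)) lower than before, with the fingers clear above it. The scene depth gives a drop of 6.9 mm, so the press worked. Next is the ochre head, then a check before the dark one.

```bash
python3 -W ignore -c "
from chk import *
press(.4885,.0343); chk('b')"
```

```text
0.11 [0.4885 0.0343 0.1101] -0.6 9.49
0.1085 [0.4885 0.0343 0.1085] -0.19 9.74
0.107 [0.4885 0.0343 0.1069] -0.98 9.99
0.1055 [0.4885 0.0343 0.1054] -1.54 10.24
0.104 [0.4885 0.0343 0.1039] -0.56 10.49
0.1025 [0.4885 0.0343 0.1024] -0.78 10.74
0.101 [0.4885 0.0343 0.1009] 0.61 10.99
0.0995 [0.4885 0.0343 0.0994] -0.26 11.24
0.098 [0.4885 0.0343 0.0978] 0.49 11.49
0.0965 [0.4885 0.0343 0.0964] -1.12 11.74
scene pale [0.1045, 53, 0.0978, 54]
scene ochre [0.104, 41, 0.097, 43]
scene dark [0.1051, 41, 0.1049, 40]
top pale [0.103, 50, 0.0974, 49]
top ochre [0.1027, 54, nan, 0]
top dark [0.1028, 49, 0.1036, 49]
```

```bash
python3 -W ignore -c "
from chk import *
press(.563,-.3228); r.servo_line([.45,-.2,.25],rate=.25); chk('c'); print(r.current_t())"
```

```text
0.11 [ 0.563  -0.3228  0.1102] 0.81 15.22
0.1085 [ 0.563  -0.3228  0.1084] 0.02 15.47
0.107 [ 0.563  -0.3228  0.1069] -0.32 15.72
0.1055 [ 0.5629 -0.3228  0.1054] -0.08 15.97
0.104 [ 0.563  -0.3228  0.104 ] 1.32 16.22
0.1025 [ 0.563  -0.3228  0.1026] 2.01 16.47
0.101 [ 0.563  -0.3228  0.101 ] 2.16 16.72
0.0995 [ 0.563  -0.3228  0.0993] 2.02 16.97
0.098 [ 0.563  -0.3228  0.0978] 1.93 17.22
scene pale [0.1045, 53, 0.0983, 53]
scene ochre [0.104, 41, 0.0972, 41]
scene dark [0.1051, 41, 0.0987, 36]
top pale [0.103, 50, 0.0965, 47]
top ochre [0.1027, 54, 0.0946, 50]
top dark [0.1028, 49, nan, 0]
18.8417
```

View pics/scene_c.png

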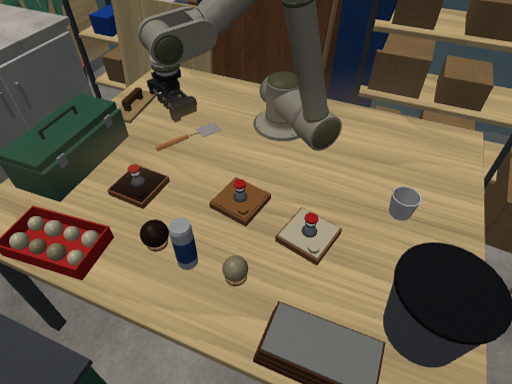

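All three heads, at (311,217), (239,183) and (133,168), stand about 6–8 mm down. Everything else is in place and the arm is clear.

```bash
python3 -c "
from plant import r
print(r.finish_job())"
```

```text
the job is handed in; nothing more can be done
None
```

I pressed the three gauge heads in order (pale, orange-brown, dark), each about 6–8 mm down by camera depth; nothing else looked moved in the last picture, and I handed the job in after about 19 s of the 42 s, though it returned no verdict.

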